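Put the syringe case on its pile

TASK

Pick up the long narrow syringe case that lies on the bench and add it to the pile of long cases in the steel tray, lying flat and squarely in line with the pile, either way round. Nobody has counted the pile: lower the case gently until you feel it touch, without pressing hard, and only then let go. Leave the short wide box where it is.

Things in the scene. Friction and masses are not known exactly. Their poses are not given: they have to be found in the camera images.
- case_long_center (a point): The loose long case to be moved: a closed flat case of white plastic, 180 long x 48 wide x 24 mm high, about 0.16 kg, lying flat on the bench. The point is its centre, half-way up (12 mm above its underside). x runs along its length, y across its width, z up. It can be gripped from above across its 48 mm width, at the middle of its length.
- tray_long: The fixed steel tray, 196 x 64 mm outside with walls 30 mm high, that holds the pile of long cases; x runs along its length, y across, z up; the origin is the centre of its underside, on the bench. The pile of 180 x 48 mm cases stands centred in it, in line with it, and rises above its walls: the pile's flat, solid top lies somewhere between 45 and 100 mm above the bench, different every time and not told.
- case_wide_center (a point): A loose bystander: a similar white plastic box but shorter and wider, 110 x 66 x 24 mm, lying flat on the bench. The point is its centre, half-way up; x runs along its length, z up. To be left alone.
- tray_wide: A second fixed steel tray, 126 x 82 mm outside with walls 30 mm high, with a pile of the short wide boxes standing in it up to 100 mm above the bench. Not the place for the long case. Origin at the centre of its underside, on the bench; x along its length, z up.

How it is judged:
By the outcome, as a careful person would: the job done as asked, in the order asked, and still so for the second after the job is handed in, with the robot touching nothing.
It also fails if it takes over 40 s, if anything falls off the work surface, if the arm or the gripper's body presses on something with over 40 N, if the wrist force passes 120 N, or if a joint passes its speed limit or range.

ROBOT

A 6-joint arm with a two-finger parallel gripper is mounted at the origin on the work surface. World frame = base frame: x ahead of the robot, y to its left, z up, the work surface at z = 0. Lengths are in m, angles in degrees, forces in N, time in s.
With the tool pointing down it reaches from about 0.4 to 0.925 m from the base axis. Payload 3.4 kg.
Tool frame: the origin (TCP) lies midway between the tips of the shut fingers; the grasp point (between the pads) lies 19 mm behind it (pinch_z is the z of the grasp point in the tool frame, in m); z points along the fingers, y is the line along which they close (so a half turn about z gives the same grasp; the last joint's range is limited). The gripper opens to 85 mm and grips with 20 to 120 N. Pads are 22 mm wide; open, the fingers measure 114 mm over their backs; the gripper's body (76 mm by 85 mm) begins 54 mm behind the grasp point. The pads swing forward as they close: fully open they stand 13 mm farther back than shut.
Start: joints at [-68.096, 17.578, 86.31, -0, 76.112, -4.211], TCP at [0.253, -0.516, 0.231] pointing down, gripper open.
Joint ranges: [-179.03, 179.03], [-60, 130.46], [8.19, 133.38], [-81.62, 261.62], [5.75, 156.47], [-153.77, 153.77]. Speed limits (degrees/s): [147.25, 147.25, 180, 180, 180, 180].

INTERFACE

Orientations are given as a 3x3 rotation matrix whose columns are the frame's x, y, z axes.
In Python, from plant import * gives the robot as it stands.
- The arm moves only by the tool servo_tool, never from a script. Its argument "increments" is a list of rows, each an object of numbers: "grip": the closure, from 0 (fully open) to 1 (shut); "dx", "dy", "dz": the shift along the tool's x, y, z in m; "ax", "ay", "az": the turn, a rotation vector about the tool's x, y, z in degrees. A call has 1 to 8 rows; each row is the pose to reach, as a shift and turn from the pose commanded when the call began, along the tool's axes at that moment; what a row does not reach only later rows make up. A row lasts 1/12 s, in which the tool goes at most 41.7 mm and 7.16 degrees, less where a joint would pass 70% of its speed; a pose out of reach is approached as far as the arm can. A call with a gripper value outside its range is refused whole. The fingers move at their own pace and stop on an object; "squeeze" is the grip in N (left out, the last holds). Time passes only in rows, so rows that repeat a pose let the fingers close. It gives the time, the measured TCP pose, the force, the opening and the grip force at its end, in the units of the state.
- read_state(): the state, without advancing time (a new reading comes with each control period).
- snapshot(name): name is "scene" or "top" or "wrist"; returns a dict with "image" (480x640x3 uint8, blue, green, red), "range_z" (480x640 float32, m along the optical axis (not along the pixel's ray), 0 where there is no reading), "intrinsics" (3x3 intrinsics, pixels), "k1" (the pictures are not rectified: a ray, as slopes to the right and down, at radius r is drawn at 1 + k1 r^2 times it, then the intrinsics apply), "origin" and "orientation" of the camera in the world. Camera axes: x right, y up, looking along -z (the intrinsics and any distortion apply to the point x, -y, -z); pixel columns grow to the right and rows downward; lengths in m; the calibration is good to about 2 mm. A picture is of the moment at which its call begins.
- hand_in(): hands the job in; it is judged then, once.
The state is a dict: "t": time; "qpos": joint angles; "joint_vel": joint speeds; "joint_efforts": joint torques, N m; "tool_pos": TCP position; "eef_rot": TCP orientation; "ft_force": force on the tool from outside, world axes, zero at the start; "moment": the same for the moment, N m; "grip_width": finger opening in m; "grasp_force": force on a finger pad.
Only numpy, scipy, OpenCV 4.12 (cv2) and the standard library are available. Lean on these libraries where they do the work, as an engineer would, in place of code of your own. Each camera call takes 0.05 s, during which the arm holds its last target. There are 200 camera calls.

## Working session

There is one attempt and no reset: what is moved stays moved. The work goes in short steps, Python scripts to look and compute and a tool call to move; the robot and the scene stay as the last step left them, time stands still between calls to the robot, and variables do not carry over. Pictures are saved under pics/ and viewed, at most 10 in all, crops included, and the job is handed in when it is done.

Besides the shell and the picture viewer there is one more tool, called as name(argument=value, ...) on one line, values as JSON. servo_tool: Moves the arm, as the interface text tells. Its arguments: {"type":"object","properties":{"increments":{"type":"array","items":{"type":"object","properties":{"grip":{"type":"number"},"dx":{"type":"number"},"dy":{"type":"number"},"dz":{"type":"number"},"ax":{"type":"number"},"ay":{"type":"number"},"az":{"type":"number"}}}},"squeeze":{"type":"number"}},"required":["increments"]}

```bash
mkdir -p pics; ls
python3 - <<'E'
from plant import *
import cv2
for n in ("scene","top"):
    s=snapshot(n); cv2.imwrite(f"pics/{n}0.png",s["image"]); print(n,s["intrinsics"],s["k1"],s["origin"],s["orientation"],(s["range_z"]>0).mean())
print(read_state())
E
```

```text
pics
scene [[458.48483851   0.         326.13423484]
 [  0.         458.48483851 243.28624135]
 [  0.           0.           1.        ]] -0.07362332278918414 [ 1.2246208  -0.12977244  0.60111247] [[ 0.18763553 -0.62272234  0.75961161]
 [ 0.98223404  0.11656945 -0.14706411]
 [ 0.0030326   0.77371083  0.63353165]] 0.996083984375
top [[502.82381056   0.         316.54720827]
 [  0.         502.82381056 235.24713533]
 [  0.           0.           1.        ]] -0.07381136282407698 [0.43661725 0.00822099 1.06813036] [[ 0.00566835  0.99347447 -0.11391378]
 [-0.99998182  0.00586546  0.00139523]
 [ 0.00205429  0.1139038   0.99348966]] 0.9960091145833333
{'t': 0.1, 'qpos': array([-6.80954304e+01,  1.76180921e+01,  8.63754038e+01, -1.57381201e-03,
        7.61126736e+01, -4.21186450e+00]), 'joint_vel': array([ 0.03592122,  0.00661449, -0.20204809, -0.10451855, -0.04788384,
        0.00279346]), 'joint_efforts': array([ 1.05524603e-03, -4.58526456e+01, -2.52608281e+01,  1.67254882e-05,
        5.54909930e-03,  1.91914478e-05]), 'tool_pos': array([ 0.25284138, -0.5157263 ,  0.23047858]), 'eef_rot': array([[ 8.97898478e-01,  4.40202012e-01, -7.16025963e-04],
       [ 4.40202580e-01, -8.97896857e-01,  1.70928324e-03],
       [ 1.09512460e-04, -1.84995930e-03, -9.99998283e-01]]), 'ft_force': array([ 1.04515305, -0.03377535,  0.65038923]), 'moment': array([0.0246995 , 0.01635793, 0.08025574]), 'grasp_force': 0.0, 'grip_width': 0.08536957463224977}
```

View pics/top0.png

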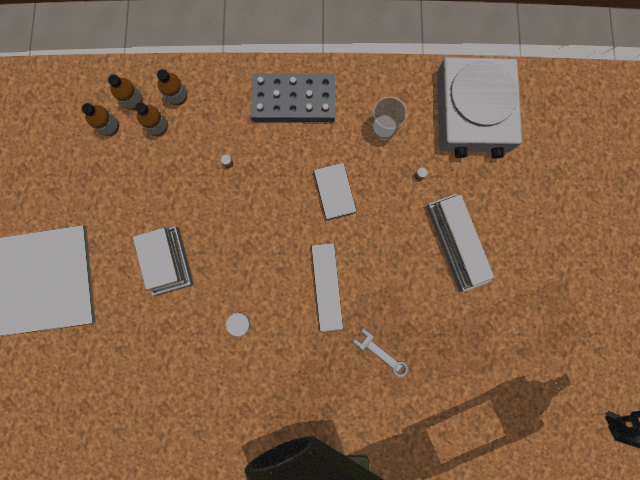

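View pics/scene0.png

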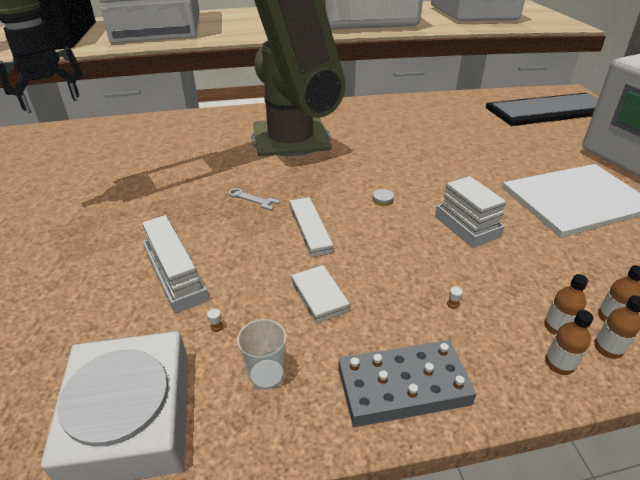

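The top view shows the loose long case at (327,287), the long-case pile at (465,240) in the tray, the wide box at (335,190) and the wide pile at (160,258). The scene view shows the long case at (311,226) and the pile top at (170,246).

```bash
cat > h.py <<'E'
from plant import *
import numpy as np, cv2
def rays(s,uv):
    uv=np.asarray(uv,float).reshape(-1,1,2)
    n=uv.reshape(-1,2); f=s["intrinsics"]; d=np.c_[(n[:,0]-f[0,2])/f[0,0],(n[:,1]-f[1,2])/f[1,1]]
    u=d.copy()
    for _ in range(20): u=d/(1+s["k1"]*(u**2).sum(1,keepdims=True))
    return np.c_[u[:,0],-u[:,1],-np.ones(len(u))]@np.asarray(s["orientation"]).T
def onplane(s,uv,z):
    r=rays(s,uv); o=np.asarray(s["origin"]); return o+r*((z-o[2])/r[:,2])[:,None]
def depth(s,uv):
    uv=np.asarray(uv).astype(int); return np.asarray(s["origin"])+rays(s,uv)*s["range_z"][uv[:,1],uv[:,0]][:,None]
def face(s,seed,thr=25):
    """bright face around the seed pixel: contour and pixels"""
    g=cv2.GaussianBlur(s["image"],(3,3),0); m=np.zeros((482,642),np.uint8)
    cv2.floodFill(g,m,seed,0,(thr,)*3,(thr,)*3,4|cv2.FLOODFILL_FIXED_RANGE|cv2.FLOODFILL_MASK_ONLY|(255<<8))
    m=m[1:-1,1:-1]; m=cv2.morphologyEx(m,cv2.MORPH_OPEN,np.ones((3,3)))
    c=max(cv2.findContours(m,0,cv2.CHAIN_APPROX_NONE)[0],key=cv2.contourArea)[:,0]
    v,u=np.nonzero(m); return c,np.c_[u,v]
def rect(s,c,z):
    p=onplane(s,c,z)[:,:2]; (cx,cy),(w,h),a=cv2.minAreaRect((p*1000).astype(np.float32))
    if w<h: w,h,a=h,w,a+90
    return np.round([cx,cy,w,h,(a+90)%180-90],1)
E
python3 - <<'E'
from h import *
S={n:snapshot(n) for n in("top","scene")}
for name,seeds in dict(long=((327,287),(311,226)),pile=((468,240),(168,246)),wide=((335,190),(320,292))).items():
    cs=[]
    for (n,s),sd in zip(S.items(),seeds):
        c,px=face(s,sd); cs.append((s,c)); z=depth(s,px)[:,2]
        print(name,n,len(px),"depth z",np.percentile(z,[5,50,95]).round(4),rect(s,c,np.median(z)))
    # triangulate: height where both views' face centres agree
    best=min(np.arange(0,.13,.001),key=lambda z:np.hypot(*(rect(*cs[0],z)[:2]-rect(*cs[1],z)[:2])))
    print("  2-view height",best,rect(*cs[0],best),rect(*cs[1],best))
E
```

```text
long top 1815 depth z [0.0213 0.0243 0.0274] [449.9 -15.4 176.3  44.5   6.1]
long scene 1038 depth z [0.0216 0.0233 0.0249] [451.5 -16.  175.7  43.9   6.3]
  2-view height 0.022 [449.9 -15.4 176.7  44.6   6.1] [449.8 -15.8 176.1  44.    6.3]
pile top 1935 depth z [0.0773 0.08   0.0829] [ 543.1 -292.3  179.5   44.2   20.5]
pile scene 1500 depth z [0.0778 0.0793 0.0808] [ 546.  -292.6  175.7   44.6   20.5]
  2-view height 0.077 [ 543.4 -293.2  180.1   44.3   20.5] [ 542.9 -293.4  176.5   44.8   20.5]
wide top 1446 depth z [0.0213 0.0245 0.0276] [652.6 -31.  105.7  62.2  14.7]
wide scene 1496 depth z [0.0219 0.0235 0.0251] [653.9 -31.6 106.4  62.3  14.4]
  2-view height 0.023 [652.9 -31.1 105.9  62.3  14.7] [653.4 -31.5 106.5  62.3  14.4]
```

servo_tool(increments=[{"dx":0.035,"dy":-0.032,"az":2},{"dx":0.065,"dy":-0.06,"az":4},{"dx":0.095,"dy":-0.087,"az":6},{"dx":0.125,"dy":-0.114,"az":8},{"dx":0.155,"dy":-0.141,"az":10},{"dx":0.185,"dy":-0.168,"az":12},{"dx":0.215,"dy":-0.196,"az":14},{"dx":0.245,"dy":-0.223,"az":16}])

```text
invalid input
```

servo_tool(increments=[{"grip":0,"dx":0.025,"dy":-0.023,"dz":0,"ax":0,"ay":0,"az":2},{"grip":0,"dx":0.055,"dy":-0.05,"dz":0,"ax":0,"ay":0,"az":4},{"grip":0,"dx":0.085,"dy":-0.077,"dz":0,"ax":0,"ay":0,"az":6},{"grip":0,"dx":0.115,"dy":-0.105,"dz":0,"ax":0,"ay":0,"az":8},{"grip":0,"dx":0.145,"dy":-0.132,"dz":0,"ax":0,"ay":0,"az":10},{"grip":0,"dx":0.175,"dy":-0.16,"dz":0,"ax":0,"ay":0,"az":12},{"grip":0,"dx":0.205,"dy":-0.187,"dz":0,"ax":0,"ay":0,"az":14},{"grip":0,"dx":0.235,"dy":-0.214,"dz":0,"ax":0,"ay":0,"az":16}])

```text
t: 0.87
tool_pos: [0.37, -0.2188, 0.2313]
eef_rot: [[0.985, 0.173, 0.0], [0.173, -0.985, -0.0], [0.0, 0.0, -1.0]]
ft_force: [0.7, 0.5, 0.5]
grip_width: 0.0856
grasp_force: 0.0
```

servo_tool(increments=[{"grip":0,"dx":0.02,"dy":-0.032,"dz":0.012,"ax":0,"ay":0,"az":1},{"grip":0,"dx":0.039,"dy":-0.063,"dz":0.026,"ax":0,"ay":0,"az":2},{"grip":0,"dx":0.058,"dy":-0.094,"dz":0.04,"ax":0,"ay":0,"az":3},{"grip":0,"dx":0.077,"dy":-0.125,"dz":0.054,"ax":0,"ay":0,"az":3.8},{"grip":0,"dx":0.096,"dy":-0.156,"dz":0.068,"ax":0,"ay":0,"az":3.8},{"grip":0,"dx":0.115,"dy":-0.187,"dz":0.08,"ax":0,"ay":0,"az":3.8},{"grip":0,"dx":0.115,"dy":-0.187,"dz":0.08,"ax":0,"ay":0,"az":3.8},{"grip":0,"dx":0.115,"dy":-0.187,"dz":0.08,"ax":0,"ay":0,"az":3.8}])

```text
t: 1.53
tool_pos: [0.45, -0.0147, 0.1505]
eef_rot: [[0.993, 0.115, -0.002], [0.115, -0.993, 0.0], [-0.002, -0.0, -1.0]]
ft_force: [-0.8, -0.2, -0.2]
grip_width: 0.0852
grasp_force: 0.0
```

Run:
```python
from h import *
s=snapshot("wrist"); cv2.imwrite("pics/w1.png",s["image"]); st=read_state()
print(st["tool_pos"],st["eef_rot"].round(3),st["ft_force"],s["origin"],np.round(s["orientation"],3),s["intrinsics"],s["k1"])
```

```text
[ 0.44998797 -0.01594363  0.1510049 ] [[ 0.994  0.113 -0.001]
 [ 0.113 -0.994 -0.   ]
 [-0.001  0.    -1.   ]] [ 0.03504077 -0.01417218 -0.13026935] [ 0.53023137 -0.00549509  0.29377142] [[ 0.114  0.942  0.314]
 [-0.993  0.108  0.037]
 [ 0.001 -0.317  0.949]] [[415.72824219   0.         320.83342291]
 [  0.         415.72824219 246.94565053]
 [  0.           0.           1.        ]] -0.05246291820247822
```

View pics/w1.png

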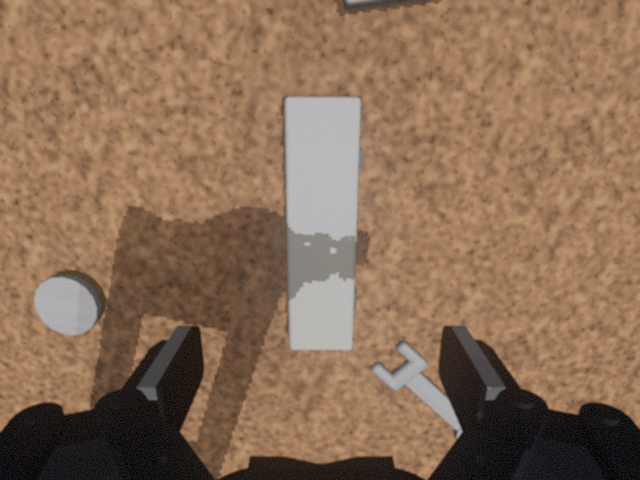

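The wrist view shows the long case whole, columns 285–361 and rows 97–350, with a shadow across it and its sides parallel to the fingers. I'll take its face by low saturation and check the pose.

```bash
cat >> h.py <<'E'
def grey(s,box,smax=45,vmin=60):
    """low-saturation blob inside box u0,v0,u1,v1"""
    h=cv2.cvtColor(cv2.GaussianBlur(s["image"],(3,3),0),cv2.COLOR_BGR2HSV)
    m=((h[...,1]<smax)&(h[...,2]>vmin)).astype(np.uint8); b=np.zeros_like(m); b[box[1]:box[3],box[0]:box[2]]=1
    m=cv2.morphologyEx(m*b,cv2.MORPH_OPEN,np.ones((5,5)))
    c=max(cv2.findContours(m,0,cv2.CHAIN_APPROX_NONE)[0],key=cv2.contourArea)[:,0]
    v,u=np.nonzero(m); return c,np.c_[u,v]
E
python3 - <<'E'
from h import *
s=snapshot("wrist")
c,px=grey(s,(255,80,400,370))
z=depth(s,px)[:,2]; print(len(px),np.percentile(z,[5,50,95]).round(4),rect(s,c,.024),c.min(0),c.max(0))
c,px=face(s,(325,170)); print(len(px), rect(s,c,.024))
E
```

```text
17986 [0.0233 0.0247 0.0259] [449.3 -16.1 178.6  49.1   6.2] [282  96] [359 349]
9536 [492.  -11.   90.4  45.4   6.1]
```

servo_tool(increments=[{"grip":0,"dx":0,"dy":0,"dz":0.025,"ax":0,"ay":0,"az":0.3},{"grip":0,"dx":0,"dy":0,"dz":0.05,"ax":0,"ay":0,"az":0.3},{"grip":0,"dx":0,"dy":0,"dz":0.075,"ax":0,"ay":0,"az":0.3},{"grip":0,"dx":0,"dy":0,"dz":0.1,"ax":0,"ay":0,"az":0.3},{"grip":0,"dx":0,"dy":0,"dz":0.12,"ax":0,"ay":0,"az":0.3},{"grip":0,"dx":0,"dy":0,"dz":0.135,"ax":0,"ay":0,"az":0.3},{"grip":0,"dx":0,"dy":0,"dz":0.147,"ax":0,"ay":0,"az":0.3},{"grip":0,"dx":0,"dy":0,"dz":0.147,"ax":0,"ay":0,"az":0.3}])

```text
t: 2.3
tool_pos: [0.4489, -0.0181, 0.003]
eef_rot: [[0.995, 0.102, -0.003], [0.102, -0.995, 0.0], [-0.003, -0.0, -1.0]]
ft_force: [0.0, -1.2, 0.1]
grip_width: 0.0853
grasp_force: 0.0
```

servo_tool(increments=[{"grip":0.3,"dx":0,"dy":0,"dz":0,"ax":0,"ay":0,"az":0},{"grip":0.5,"dx":0,"dy":0,"dz":0,"ax":0,"ay":0,"az":0},{"grip":0.7,"dx":0,"dy":0,"dz":0,"ax":0,"ay":0,"az":0},{"grip":1,"dx":0,"dy":0,"dz":0,"ax":0,"ay":0,"az":0},{"grip":1,"dx":0,"dy":0,"dz":0,"ax":0,"ay":0,"az":0},{"grip":1,"dx":0,"dy":0,"dz":0,"ax":0,"ay":0,"az":0},{"grip":1,"dx":0,"dy":0,"dz":0,"ax":0,"ay":0,"az":0},{"grip":1,"dx":0,"dy":0,"dz":0,"ax":0,"ay":0,"az":0}], squeeze=40)

```text
t: 2.97
tool_pos: [0.4512, -0.0169, 0.0056]
eef_rot: [[0.994, 0.105, 0.003], [0.105, -0.994, -0.001], [0.002, 0.001, -1.0]]
ft_force: [-1.4, -3.2, 7.6]
grip_width: 0.0473
grasp_force: 41.5
```

servo_tool(increments=[{"grip":1,"dx":0,"dy":0,"dz":-0.015,"ax":0,"ay":0,"az":0},{"grip":1,"dx":0,"dy":0,"dz":-0.04,"ax":0,"ay":0,"az":0},{"grip":1,"dx":0,"dy":0,"dz":-0.07,"ax":0,"ay":0,"az":0},{"grip":1,"dx":0,"dy":0,"dz":-0.1,"ax":0,"ay":0,"az":0},{"grip":1,"dx":0,"dy":0,"dz":-0.13,"ax":0,"ay":0,"az":0},{"grip":1,"dx":0,"dy":0,"dz":-0.155,"ax":0,"ay":0,"az":0},{"grip":1,"dx":0,"dy":0,"dz":-0.175,"ax":0,"ay":0,"az":0},{"grip":1,"dx":0,"dy":0,"dz":-0.175,"ax":0,"ay":0,"az":0}])

```text
t: 3.63
tool_pos: [0.4531, -0.0167, 0.1838]
eef_rot: [[0.994, 0.105, 0.01], [0.105, -0.994, -0.001], [0.009, 0.002, -1.0]]
ft_force: [0.4, 0.4, -1.2]
grip_width: 0.0468
grasp_force: 42.6
```

Run:
```python
from h import *
s=snapshot("wrist"); cv2.imwrite("pics/w2.png",s["image"]); st=read_state()
print(st["tool_pos"],st["eef_rot"].round(4),st["ft_force"],st["moment"],st["grasp_force"])
```

```text
[ 0.45185559 -0.0165574   0.18169454] [[ 9.944e-01  1.051e-01  6.200e-03]
 [ 1.051e-01 -9.945e-01 -8.000e-04]
 [ 6.100e-03  1.500e-03 -1.000e+00]] [-0.31432639 -0.04250661 -2.15579584] [0.01717801 0.00551956 0.05636367] 42.60853886604309
```

View pics/w2.png

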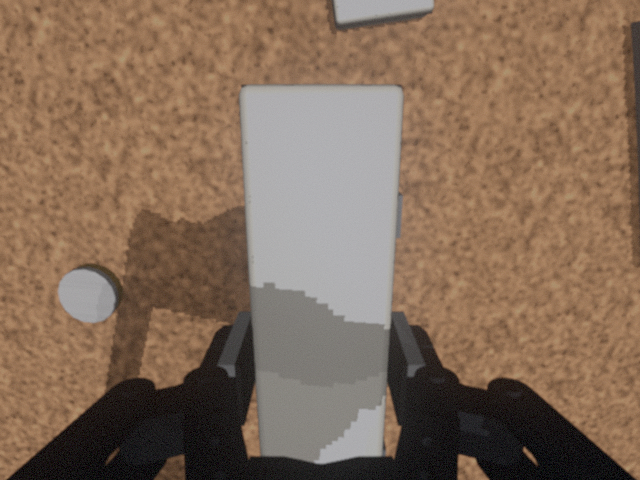

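The case is held between the pads: far edge on row 87, columns 242–403, long sides converging evenly. I'll measure its pose in the tool frame.

```bash
cat >> h.py <<'E'
def held(s,st,v1=300,box=(200,60,440,440)):
    c,px=grey(s,box); R=np.asarray(st["eef_rot"]); t=np.asarray(st["tool_pos"])
    k=px[(px[:,1]<v1)&(abs(px[:,0]-322)<60)&(px[:,1]>100)]; P=(depth(s,k)-t)@R
    A=np.c_[P[:,:2],np.ones(len(P))]; pl=np.linalg.lstsq(A,P[:,2],rcond=None)[0]
    # contour rays onto the fitted plane, in the tool frame
    r=rays(s,c)@R; o=(np.asarray(s["origin"])-t)@R
    l=(pl[0]*o[0]+pl[1]*o[1]+pl[2]-o[2])/(r[:,2]-pl[0]*r[:,0]-pl[1]*r[:,1]); Q=(o+r*l[:,None])*1000
    m=(c[:,1]>110)&(c[:,1]<v1); L=Q[m&(c[:,0]<322)]; Rr=Q[m&(c[:,0]>322)]
    fl=np.polyfit(L[:,0],L[:,1],1); fr=np.polyfit(Rr[:,0],Rr[:,1],1)
    e=Q[c[:,1]<95]
    print("tilt deg along x,y",np.degrees(pl[:2]).round(2),"face z mm",round(pl[2]*1000,1),"yaw",np.degrees([fl[0],fr[0]]).round(2),"y at x=0",fl[1].round(1),fr[1].round(1),"end x",np.median(e[:,0]).round(1))
E
python3 - <<'E'
from h import *
s=snapshot("wrist");st=read_state();held(s,st);print(st["tool_pos"],st["eef_rot"].round(4),st["ft_force"])
E
```

```text
tilt deg along x,y [-2.13  0.04] face z mm -19.3 yaw [ 0.59 -0.53] y at x=0 -23.2 24.4 end x 88.5
[ 0.45046423 -0.01636487  0.18005129] [[ 9.945e-01  1.051e-01  2.500e-03]
 [ 1.051e-01 -9.945e-01 -3.000e-04]
 [ 2.500e-03  6.000e-04 -1.000e+00]] [-0.34020849 -1.07099017 -1.07047   ]
```

Run:
```python
from h import *
s=snapshot("wrist");st=read_state();held(s,st)
w=np.array([[u,v] for v in range(60,300,20) for u in (170,190,500,520)]);print("bench z",(depth(s,w)[:,2]*1000).round(1).reshape(-1,4)[:, [0,2]].T)
c,px=grey(s,(200,60,440,440))
for v in range(90,301,30):
    u=px[px[:,1]==v,0]; print(v,u.min(),u.max(),s["range_z"][v,300:340].mean().round(4),end=" | ")
for n in("top","scene"):
    q=snapshot(n); cv2.imwrite(f"pics/{n}1.png",q["image"])
    # pixels whose depth points lie near held case, face up
    v,u=np.mgrid[0:480,0:640]; uv=np.c_[u.ravel(),v.ravel()]; P=depth(q,uv)
    R=st["eef_rot"];L=(P-st["tool_pos"])@R
    k=(abs(L[:,0])<.086)&(abs(L[:,0])>.03)&(abs(L[:,1])<.02)&(L[:,2]>-.03)&(L[:,2]<.0)
    Q=L[k]; pl=np.linalg.lstsq(np.c_[Q[:,:2],np.ones(len(Q))],Q[:,2],rcond=None)[0]
    print("\n",n,k.sum(),np.degrees(pl[:2]).round(2),pl[2]*1000,np.std(Q[:,2]-np.c_[Q[:,:2],np.ones(len(Q))]@pl)*1000,(Q[:,0]>0).mean())
print(st["tool_pos"],st["eef_rot"].round(4)[2],st["ft_force"])
```

```text
tilt deg along x,y [-2.37  0.08] face z mm -18.6 yaw [ 0.6  -0.56] y at x=0 -23.3 24.3 end x 88.1
bench z [[-0.6  2.2  1.7  0.8  0.6 -0.5  1.2 -0.2  1.5 -1.  -0.3  1.1]
 [ 1.1  0.9  0.3 -0.6  0.8  1.2  1.   1.4  1.1  2.5  0.1  1. ]]
90 241 401 0.117 | 120 241 401 0.119 | 150 242 400 0.1217 | 180 244 398 0.1242 | 210 245 401 0.1273 | 240 247 395 0.1301 | 270 248 393 0.1302 | 300 251 391 0.1368 | 
 top 431 [0.1  0.52] -18.93000616647811 1.401734073796674 0.11136890951276102

 scene 532 [0.53 0.08] -17.490000320732133 1.497080730226814 0.6823308270676691
[ 0.44945207 -0.01627552  0.17890485] [-5.e-04 -1.e-04 -1.e+00] [-0.46459458  0.26398725 -1.99719425]
```

View pics/scene1.png

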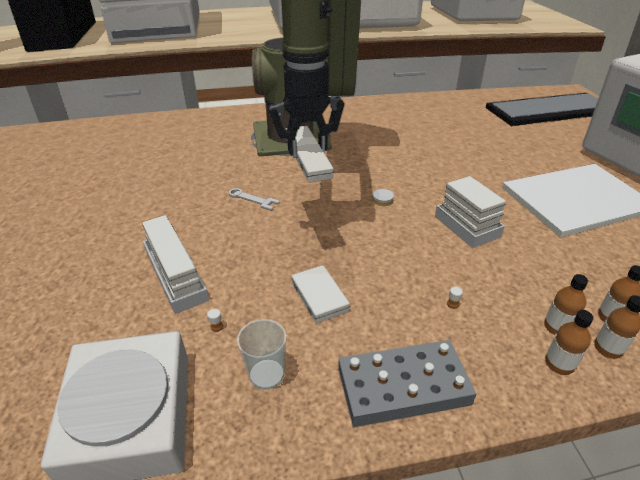

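The scene view shows the case held level near (312,155), pile clear at (170,246). Moving above the pile.

servo_tool(increments=[{"grip":1,"dx":0.004,"dy":0.015,"dz":0,"ax":0,"ay":0,"az":-1},{"grip":1,"dx":0.01,"dy":0.043,"dz":0,"ax":0,"ay":0,"az":-2.5},{"grip":1,"dx":0.018,"dy":0.075,"dz":0,"ax":0,"ay":0,"az":-4},{"grip":1,"dx":0.026,"dy":0.11,"dz":0,"ax":0,"ay":0,"az":-6},{"grip":1,"dx":0.034,"dy":0.145,"dz":0,"ax":0,"ay":0,"az":-8},{"grip":1,"dx":0.042,"dy":0.18,"dz":0,"ax":0,"ay":0,"az":-10},{"grip":1,"dx":0.05,"dy":0.213,"dz":0,"ax":0,"ay":0,"az":-12},{"grip":1,"dx":0.057,"dy":0.243,"dz":0,"ax":0,"ay":0,"az":-13.5}])

```text
t: 4.55
tool_pos: [0.532, -0.2539, 0.177]
eef_rot: [[0.942, 0.335, -0.003], [0.335, -0.942, 0.002], [-0.002, -0.003, -1.0]]
ft_force: [0.9, 0.7, -1.0]
grip_width: 0.047
grasp_force: 42.5
```

servo_tool(increments=[{"grip":1,"dx":0,"dy":0.02,"dz":0,"ax":0,"ay":0,"az":-1},{"grip":1,"dx":0,"dy":0.034,"dz":0,"ax":0,"ay":0,"az":-1},{"grip":1,"dx":0,"dy":0.042,"dz":0,"ax":0,"ay":0,"az":-1},{"grip":1,"dx":0,"dy":0.042,"dz":0,"ax":0,"ay":0,"az":-1},{"grip":1,"dx":0,"dy":0.042,"dz":0,"ax":0,"ay":0,"az":-1},{"grip":1,"dx":0,"dy":0.042,"dz":0,"ax":0,"ay":0,"az":-1}])

```text
t: 5.05
tool_pos: [0.5457, -0.29, 0.1788]
eef_rot: [[0.936, 0.351, -0.002], [0.351, -0.936, 0.002], [-0.001, -0.002, -1.0]]
ft_force: [-0.8, 0.3, -1.0]
grip_width: 0.0475
grasp_force: 42.5
```

Run:
```python
from h import *
s=snapshot("wrist");st=read_state();held(s,st)
R=st["eef_rot"];print(st["t"],st["tool_pos"],R.round(4),"yaw",np.degrees(np.arctan2(R[1,0],R[0,0])),st["ft_force"])
d=np.array([.5455,-.2921,st["tool_pos"][2]])-st["tool_pos"];print("to go tool axes",(d@R*1000).round(1))
```

```text
tilt deg along x,y [-2.34  0.09] face z mm -17.0 yaw [ 0.38 -0.58] y at x=0 -23.5 23.9 end x 87.0
5.1 [ 0.54580688 -0.29004725  0.17913496] [[ 9.362e-01  3.513e-01 -1.000e-03]
 [ 3.514e-01 -9.362e-01  1.100e-03]
 [-5.000e-04 -1.400e-03 -1.000e+00]] yaw 20.569927439803987 [-0.32570843  0.05514986 -2.24165894]
to go tool axes [-1.   1.8 -0. ]
```

servo_tool(increments=[{"grip":1,"dx":-0.001,"dy":0.002,"dz":0.01,"ax":0,"ay":0,"az":0},{"grip":1,"dx":-0.001,"dy":0.002,"dz":0.025,"ax":0,"ay":0,"az":0},{"grip":1,"dx":-0.001,"dy":0.002,"dz":0.04,"ax":0,"ay":0,"az":0},{"grip":1,"dx":-0.001,"dy":0.002,"dz":0.054,"ax":0,"ay":0,"az":0},{"grip":1,"dx":-0.001,"dy":0.002,"dz":0.065,"ax":0,"ay":0,"az":0},{"grip":1,"dx":-0.001,"dy":0.002,"dz":0.072,"ax":0,"ay":0,"az":0},{"grip":1,"dx":-0.001,"dy":0.002,"dz":0.074,"ax":0,"ay":0,"az":0},{"grip":1,"dx":-0.001,"dy":0.002,"dz":0.074,"ax":0,"ay":0,"az":0}])

```text
t: 5.77
tool_pos: [0.5459, -0.2936, 0.1047]
eef_rot: [[0.936, 0.351, -0.001], [0.351, -0.936, 0.001], [-0.001, -0.001, -1.0]]
ft_force: [0.0, 0.4, -1.9]
grip_width: 0.0473
grasp_force: 42.5
```

Run:
```python
from h import *
s=snapshot("wrist");q=snapshot("scene");st=read_state();held(s,st)
R=st["eef_rot"];print(st["t"],st["tool_pos"],R[2].round(4),"yaw",np.degrees(np.arctan2(R[1,0],R[0,0])),st["ft_force"])
d=np.array([.5455,-.2921,st["tool_pos"][2]])-st["tool_pos"];print("to go tool axes",(d@R*1000).round(1))
a=cv2.resize(q["image"][150:330,70:270],None,fx=3,fy=3,interpolation=cv2.INTER_CUBIC)
cv2.imwrite("pics/near.png",a[:540,:600])
```

```text
tilt deg along x,y [-2.53  0.12] face z mm -16.0 yaw [ 0.53 -0.6 ] y at x=0 -24.4 23.2 end x 88.4
5.8667 [ 0.54671871 -0.29416449  0.10589737] [ 8.e-04  1.e-03 -1.e+00] yaw 20.52006266136591 [-0.49673098 -0.70492159 -1.06141863]
to go tool axes [-0.4 -2.4 -0. ]
```

View pics/near.png

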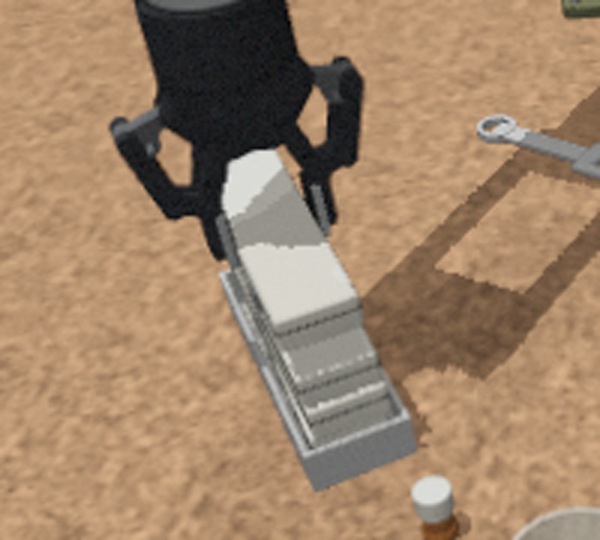

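The scene crop shows the held case just above the pile, its end edge (275,327)–(358,300), nicely in line with the tray. I'll compare its sides with the pile in the same cameras.

servo_tool(increments=[{"grip":1,"dx":0,"dy":0,"dz":0,"ax":0,"ay":0,"az":0},{"grip":1,"dx":0,"dy":0,"dz":0,"ax":0,"ay":0,"az":0},{"grip":1,"dx":0,"dy":0,"dz":0,"ax":0,"ay":0,"az":0},{"grip":1,"dx":0,"dy":0,"dz":0,"ax":0,"ay":0,"az":0}])

```text
t: 6.2
tool_pos: [0.5464, -0.2941, 0.1058]
eef_rot: [[0.937, 0.35, 0.001], [0.35, -0.937, -0.0], [0.001, 0.001, -1.0]]
ft_force: [0.4, 0.4, -1.4]
grip_width: 0.0469
grasp_force: 42.5
```

Run:
```python
from h import *
th=np.radians(20.5); U=np.array([[np.cos(th),np.sin(th)],[-np.sin(th),np.cos(th)]])
ref=dict(top=(543.1,-292.3),scene=(546,-292.6))
for n in("top","scene"):
    q=snapshot(n); st=read_state(); zf=st["tool_pos"][2]+.018
    v,u=np.mgrid[0:480,0:640]; uv=np.c_[u.ravel(),v.ravel()]; P=depth(q,uv); img=q["image"].reshape(-1,3).astype(int)
    g=(img.max(1)-img.min(1)<40)&(img.min(1)>90)
    L=(P[:,:2]*1000-ref[n])@U.T
    k=g&(abs(P[:,2]-zf)<.008)&(L[:,0]>25)&(L[:,0]<110)&(abs(L[:,1])<40)
    m=np.zeros(480*640,np.uint8); m[k]=255; m=m.reshape(480,640)
    z=np.median(P[k,2]); cc=cv2.findContours(m,0,cv2.CHAIN_APPROX_NONE)[0]
    c=max(cc,key=cv2.contourArea)[:,0]; W=(onplane(q,c,z)[:,:2]*1000-ref[n])@U.T
    print(n,k.sum(),"z",z.round(4),zf.round(4),"x max",np.percentile(W[:,0],[50,90,98]).round(1))
    for a in range(30,95,10):
        b=W[(W[:,0]>a)&(W[:,0]<a+10),1]
        if len(b): print("  ",a,b.min().round(1),b.max().round(1),((b.min()+b.max())/2).round(1))
for _ in range(1): st=read_state();print(st["tool_pos"],st["ft_force"])
```

```text
top 793 z 0.1243 0.1236 x max [59.2 89.6 90.3]
   30 -22.9 21.2 -0.8
   40 -26.6 21.6 -2.5
   50 -26.2 21.6 -2.3
   60 -25.5 21.9 -1.8
   70 -25.2 21.9 -1.7
   80 -25.3 21.6 -1.9
   90 -18.7 10.6 -4.1
scene 796 z 0.1232 0.1236 x max [63.8 96.4 97.5]
   30 -26.5 21.0 -2.8
   40 -27.2 20.8 -3.2
   50 -27.8 21.2 -3.3
   60 -27.1 21.4 -2.8
   70 -27.0 21.2 -2.9
   80 -26.9 20.9 -3.0
   90 -26.8 20.5 -3.1
[ 0.5462821  -0.29402287  0.10556001] [ 0.66827542 -0.36880587 -1.83665657]
```

servo_tool(increments=[{"grip":1,"dx":-0.0005,"dy":-0.0025,"dz":0,"ax":0,"ay":0,"az":0},{"grip":1,"dx":-0.0005,"dy":-0.0025,"dz":0.003,"ax":0,"ay":0,"az":0},{"grip":1,"dx":-0.0005,"dy":-0.0025,"dz":0.006,"ax":0,"ay":0,"az":0},{"grip":1,"dx":-0.0005,"dy":-0.0025,"dz":0.009,"ax":0,"ay":0,"az":0},{"grip":1,"dx":-0.0005,"dy":-0.0025,"dz":0.012,"ax":0,"ay":0,"az":0},{"grip":1,"dx":-0.0005,"dy":-0.0025,"dz":0.013,"ax":0,"ay":0,"az":0},{"grip":1,"dx":-0.0005,"dy":-0.0025,"dz":0.013,"ax":0,"ay":0,"az":0},{"grip":1,"dx":-0.0005,"dy":-0.0025,"dz":0.013,"ax":0,"ay":0,"az":0}])

```text
t: 6.97
tool_pos: [0.5449, -0.2917, 0.0921]
eef_rot: [[0.937, 0.351, -0.0], [0.351, -0.937, 0.0], [-0.0, -0.0, -1.0]]
ft_force: [0.0, -0.7, -2.9]
grip_width: 0.0468
grasp_force: 42.5
```

Run:
```python
from h import *
th=np.radians(20.5); U=np.array([[np.cos(th),np.sin(th)],[-np.sin(th),np.cos(th)]])
q=snapshot("top"); st=read_state(); n="top"; ref=(543.1,-292.3); zf=st["tool_pos"][2]+.018
v,u=np.mgrid[0:480,0:640]; uv=np.c_[u.ravel(),v.ravel()]; P=depth(q,uv); img=q["image"].reshape(-1,3).astype(int)
L=(P[:,:2]*1000-ref)@U.T
k=(img.max(1)-img.min(1)<40)&(img.min(1)>90)&(abs(P[:,2]-zf)<.008)&(L[:,0]>25)&(L[:,0]<110)&(abs(L[:,1])<40)
m=np.zeros(480*640,np.uint8); m[k]=255; c=max(cv2.findContours(m.reshape(480,640),0,1)[0],key=cv2.contourArea)[:,0]
z=np.median(P[k,2]);W=(onplane(q,c,z)[:,:2]*1000-ref)@U.T
print(z,np.percentile(W[:,0],[90,98]))
for a in range(40,90,10):
    b=W[(W[:,0]>a)&(W[:,0]<a+10),1]; print(a,b.min().round(1),b.max().round(1))
R=st["eef_rot"];d=np.array([.5455,-.2921,st["tool_pos"][2]])-st["tool_pos"];print(st["tool_pos"],st["ft_force"],"to go",(d@R*1000).round(1),R[:,0].round(4))
```

```text
0.11047933993836762 [89.38938688 90.16335515]
40 -23.5 24.6
50 -23.9 24.6
60 -22.4 24.6
70 -22.4 24.6
80 -22.5 24.2
[ 0.54493788 -0.29181509  0.09226679] [ 0.34113321  0.00924957 -1.94008644] to go [0.4 0.5 0. ] [0.9366 0.3504 0.    ]
```

servo_tool(increments=[{"grip":1,"dx":0,"dy":0.0007,"dz":0.001,"ax":0,"ay":0,"az":0},{"grip":1,"dx":0,"dy":0.0007,"dz":0.002,"ax":0,"ay":0,"az":0},{"grip":1,"dx":0,"dy":0.0007,"dz":0.003,"ax":0,"ay":0,"az":0},{"grip":1,"dx":0,"dy":0.0007,"dz":0.0035,"ax":0,"ay":0,"az":0},{"grip":1,"dx":0,"dy":0.0007,"dz":0.0035,"ax":0,"ay":0,"az":0}])

```text
t: 7.43
tool_pos: [0.545, -0.2923, 0.0887]
eef_rot: [[0.937, 0.35, -0.0], [0.35, -0.937, 0.0], [-0.0, -0.0, -1.0]]
ft_force: [-0.4, -0.0, -1.2]
grip_width: 0.0475
grasp_force: 42.5
```

servo_tool(increments=[{"grip":1,"dx":0,"dy":0,"dz":0.0005,"ax":0,"ay":0,"az":0},{"grip":1,"dx":0,"dy":0,"dz":0.001,"ax":0,"ay":0,"az":0},{"grip":1,"dx":0,"dy":0,"dz":0.001,"ax":0,"ay":0,"az":0}])

```text
t: 7.68
tool_pos: [0.5451, -0.2924, 0.0877]
eef_rot: [[0.937, 0.351, -0.0], [0.351, -0.937, 0.0], [-0.0, -0.0, -1.0]]
ft_force: [0.1, -0.1, -1.5]
grip_width: 0.0472
grasp_force: 42.5
```

Tracking is exact; continue in 1 mm steps, watching the force.

servo_tool(increments=[{"grip":1,"dx":0,"dy":0,"dz":0.0005,"ax":0,"ay":0,"az":0},{"grip":1,"dx":0,"dy":0,"dz":0.001,"ax":0,"ay":0,"az":0},{"grip":1,"dx":0,"dy":0,"dz":0.001,"ax":0,"ay":0,"az":0}])

```text
t: 7.93
tool_pos: [0.5451, -0.2924, 0.0867]
eef_rot: [[0.937, 0.35, -0.0], [0.35, -0.937, 0.0], [-0.0, -0.0, -1.0]]
ft_force: [0.2, -0.6, -0.9]
grip_width: 0.0472
grasp_force: 42.5
```

servo_tool(increments=[{"grip":1,"dx":0,"dy":0,"dz":0.0005,"ax":0,"ay":0,"az":0},{"grip":1,"dx":0,"dy":0,"dz":0.001,"ax":0,"ay":0,"az":0},{"grip":1,"dx":0,"dy":0,"dz":0.001,"ax":0,"ay":0,"az":0}])

```text
t: 8.18
tool_pos: [0.5451, -0.2924, 0.0857]
eef_rot: [[0.937, 0.35, -0.0], [0.35, -0.937, 0.0], [-0.0, -0.0, -1.0]]
ft_force: [0.9, 0.5, -2.3]
grip_width: 0.0465
grasp_force: 42.5
```

servo_tool(increments=[{"grip":1,"dx":0,"dy":0,"dz":0.0005,"ax":0,"ay":0,"az":0},{"grip":1,"dx":0,"dy":0,"dz":0.001,"ax":0,"ay":0,"az":0},{"grip":1,"dx":0,"dy":0,"dz":0.001,"ax":0,"ay":0,"az":0}])

```text
t: 8.43
tool_pos: [0.5451, -0.2924, 0.0855]
eef_rot: [[0.937, 0.35, 0.0], [0.35, -0.937, -0.0], [0.0, 0.0, -1.0]]
ft_force: [-1.6, 1.1, 4.1]
grip_width: 0.0468
grasp_force: 43.2
```

Contact: the descent stalled at z = 0.0855 and force rose to about +6 N net. Releasing.

servo_tool(increments=[{"grip":0.4,"dx":0,"dy":0,"dz":0,"ax":0,"ay":0,"az":0},{"grip":0.3,"dx":0,"dy":0,"dz":0,"ax":0,"ay":0,"az":0},{"grip":0.2,"dx":0,"dy":0,"dz":0,"ax":0,"ay":0,"az":0},{"grip":0.1,"dx":0,"dy":0,"dz":0,"ax":0,"ay":0,"az":0},{"grip":0,"dx":0,"dy":0,"dz":0,"ax":0,"ay":0,"az":0},{"grip":0,"dx":0,"dy":0,"dz":0,"ax":0,"ay":0,"az":0},{"grip":0,"dx":0,"dy":0,"dz":0,"ax":0,"ay":0,"az":0},{"grip":0,"dx":0,"dy":0,"dz":0,"ax":0,"ay":0,"az":0}])

```text
t: 9.1
tool_pos: [0.5451, -0.2924, 0.0847]
eef_rot: [[0.937, 0.35, -0.0], [0.35, -0.937, 0.0], [-0.0, -0.0, -1.0]]
ft_force: [-0.0, -0.4, 0.8]
grip_width: 0.0854
grasp_force: 0.0
```

servo_tool(increments=[{"grip":0,"dx":0,"dy":0,"dz":-0.01,"ax":0,"ay":0,"az":0},{"grip":0,"dx":0,"dy":0,"dz":-0.025,"ax":0,"ay":0,"az":0},{"grip":0,"dx":0,"dy":0,"dz":-0.045,"ax":0,"ay":0,"az":0},{"grip":0,"dx":0,"dy":0,"dz":-0.07,"ax":0,"ay":0,"az":0},{"grip":0,"dx":0,"dy":0,"dz":-0.095,"ax":0,"ay":0,"az":0},{"grip":0,"dx":0,"dy":0,"dz":-0.115,"ax":0,"ay":0,"az":0},{"grip":0,"dx":0,"dy":0,"dz":-0.13,"ax":0,"ay":0,"az":0},{"grip":0,"dx":0,"dy":0,"dz":-0.13,"ax":0,"ay":0,"az":0}])

```text
t: 9.77
tool_pos: [0.5473, -0.2937, 0.2197]
eef_rot: [[0.937, 0.351, 0.007], [0.351, -0.937, -0.005], [0.005, 0.007, -1.0]]
ft_force: [-0.1, -0.1, -0.5]
grip_width: 0.0852
grasp_force: 0.0
```

Run:
```python
from h import *
w=snapshot("wrist"); cv2.imwrite("pics/w3.png",w["image"]); q=snapshot("scene")
print(read_state()["tool_pos"],read_state()["grip_width"])
c,px=face(q,(168,228)); z=np.median(depth(q,px)[:,2]); print(z,rect(q,c,z),len(px))
```

```text
[ 0.54533359 -0.29255735  0.21571509] 0.08542351895617174
0.10341071957736042 [ 536.2 -296.1   45.    41.9  -73.7] 267
```

View pics/w3.png

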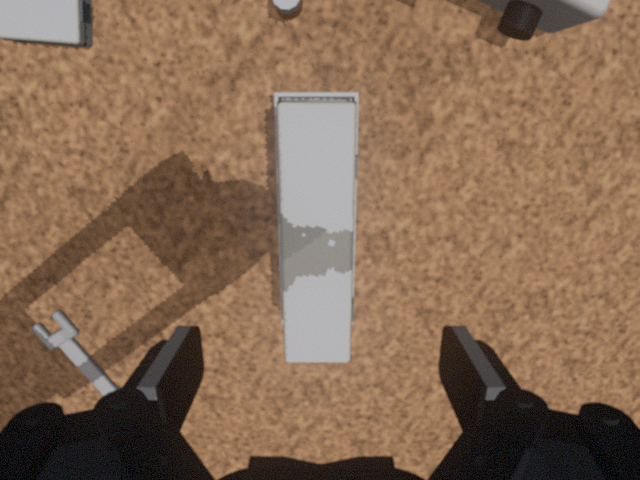

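The case lies on the pile (columns 278–357, rows 100–362), in line with the tray and the gripper is clear. One numeric check.

Run:
```python
from h import *
for n in("wrist","scene"):
    q=snapshot(n); v,u=np.mgrid[0:480,0:640]; P=depth(q,np.c_[u.ravel(),v.ravel()])
    k=(abs(P[:,2]-.1035)<.008)&(np.hypot(P[:,0]-.545,P[:,1]+.292)<.11)
    m=(k*255).astype(np.uint8).reshape(480,640); m=cv2.morphologyEx(m,cv2.MORPH_OPEN,np.ones((3,3)))
    c=max(cv2.findContours(m,0,1)[0],key=cv2.contourArea)[:,0]
    Q=P[k]; pl=np.linalg.lstsq(np.c_[Q[:,:2]-Q[:,:2].mean(0),np.ones(len(Q))],Q[:,2],rcond=None)[0]
    print(n,rect(q,c,pl[2]),"slope deg",np.degrees(pl[:2]).round(2),"z",pl[2].round(4))
```

```text
wrist [ 543.9 -293.6  178.9   49.    20.5] slope deg [-0.06  0.07] z 0.1045
scene [ 549.5 -292.8  189.5   50.4   20.5] slope deg [-0.7   0.59] z 0.103
```

Flat, yaw 20.5°, within about 1 mm of the pile centre (544, -293).

```bash
python3 -c "
from plant import *
print(hand_in())"
```

```text
the job is handed in; nothing more can be done
None
```

The long case is on the long-case pile, lying flat and in line with it (yaw 20.5°, about 1 mm off centre); it was let go only after a light touch of about 6 N, the wide box was left alone, and the job is handed in, with no verdict returned.

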